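Set the air valve and test the lacquer spray

ROBOT

A 7-joint arm with a two-finger parallel gripper is mounted at the origin on the work surface. World frame = base frame: x ahead of the robot, y to its left, z up, the work surface at z = 0. Lengths are in m, angles in rad, forces in N, time in s.
With the tool pointing down it reaches from about 0.35 to 0.9 m from the base axis. Payload 19.9 kg.
Tool frame: the origin (TCP) lies at the very end of the fingers, on their centre line; the grasp point (between the pads) lies 19 mm behind it; z points along the fingers, y is the line along which they close (so a half turn about z gives the same grasp; the last joint's range is limited). The gripper opens to 94 mm and grips with 3 to 60 N. Pads are 16 mm wide; open, the fingers measure 119 mm over their backs; the gripper's body (75 mm by 177 mm) begins 78 mm behind the grasp point.
Start: joints at [-1.256, 0.417, -0.01, 1.614, 0.005, 1.111, -0.053], TCP at [0.218, 0.586, 0.205] pointing down, gripper open.
Joint ranges: [-2.81, 2.81], [-0.39, 2.02], [-1.27, 1.25], [0.06, 2.57], [-1.19, 4.33], [0.19, 2], [-2.82, 2.82]. Speed limits (rad/s): [1.89, 1.89, 2.39, 2.39, 3.01, 3.01, 3.01].

INTERFACE

Orientations are given as a 3x3 rotation matrix whose columns are the frame's x, y, z axes.
In Python, from bench import bot, imaging, close_job gives the robot as it stands.
- The arm moves only by the shell command python3 -m creep 'ROWS' [OPENING] [FORCE]. ROWS is JSON, a list of rows, each an object with "dp": the shift along the tool's x, y, z in cm, a list of three; "turn": the turn, a rotation vector about the tool's x, y, z in degrees, a list of three. A call has exactly 8 rows; each row shifts and turns the commanded pose from where the row before left it, along the tool's axes as they then stand; what a row does not reach is not made up. A row lasts 1/8 s, in which the tool goes at most 62.5 mm and 10.7 degrees, less where a joint would pass 70% of its speed; a pose out of reach is approached as far as the arm can. A call with a gripper value outside its range is refused whole. OPENING is the opening, from 0 (shut) to 1 (fully open), set as the call begins (- or left out, the last holds). The fingers move at their own pace and stop on an object; FORCE is the grip in N (left out, the last holds). Time passes only in rows, so rows that do not move let the fingers close, or fill a call up. It gives the time, the measured TCP pose, the force, the opening and the grip force at its end, in the units of the state.
- bot.state(): the state, without advancing time (a new reading comes with each control period).
- imaging.get_image(name): name is "scene" or "top" or "wrist"; returns a dict with "frame" (400x640x3 uint8, red, green, blue), "fx", "fy", "cx", "cy" (pixels), "T" (4x4, takes a point from camera to world coordinates); the wrist camera has in their place "mount" (4x4, takes a point from camera to tool coordinates, whose origin is the TCP and whose axes are the flange's). Camera axes: x right, y down, z forward; pixel columns grow to the right and rows downward; lengths in m; the calibration is good to about 2 mm. A picture is of the moment at which its call begins: read the wrist's pose just before it. There is no depth.
- close_job(): hands the job in; it is judged then, once.
The state is a dict: "time": time; "joints": joint angles; "joint_vel": joint speeds; "effort": joint torques, N m; "tool_pos": TCP position; "tool_rot": TCP orientation; "contact_force": force on the tool from outside, world axes, zero at the start; "moment": the same for the moment, N m; "width": finger opening in m; "grasp_force": force on a finger pad.
Only numpy, scipy, OpenCV 4.12 (cv2) and the standard library are available. Lean on these libraries where they do the work, as an engineer would, in place of code of your own. Each camera call takes 0.05 s, during which the arm holds its last target. There are 200 camera calls.

TASK

Turn the yellow lever of the air valve until it lines up with the red pointer and leave it there; only then press the orange cap of the spray canister all the way down for a moment and let it spring back up. Do not move the red pointer, do not press the blue cap, and leave the loose things around the station where they are.

Things in the scene. Friction and masses are not known exactly. Their poses are not given: they have to be found in the camera images.
- station: fixed plywood board, 270 (x) x 400 (y) x 20 mm, with a ball valve in a copper pipe and two upright spray canisters; origin at the centre of its underside, z up. The canisters stand at station x 50, y +140 and -140 mm; which is which varies. The inlet pipe reaches along station -x from the valve; its brass elbow, 95 mm from the valve axis, is 26 mm across and 62 mm high
- valve_axis (a point): point on the upright axis of the valve lever at the lever's mid height, 100 mm above the table; axes as the station's. The brass valve body under the lever reaches 71 mm above the table and 21 mm from this axis, its nuts 34 mm along the pipe
- lever_grip (a point): point on the yellow lever, 80 mm from the valve axis, at mid height (100 mm above the table). The lever is a level bar 18 mm wide, 14 mm thick, from the axis out to 110 mm; its x axis points outward along the lever. It turns stiffly (about 3 N here) and stays where it is left; nothing stands in the 25 mm beneath it from 35 mm outward
- lever (a joint): turning angle of the lever, rad: 0 = shut, lever points to the station's -y; grows clockwise from above to 1.57 = fully open, lever points to the station's -x along the inlet pipe
- pointer_top (a point): top of the red pointer: a thin red arm on the white dial that ends in a red upright 10 x 12 mm, 125 mm from the valve axis, top 72 mm above the table (below the lever, just beyond its end). The point's x axis points outward from the valve axis
- pointer (a joint): angle of the red pointer, rad, measured exactly like lever: the lever lines up with the pointer when the two are equal
- cap_orange_top (a point): centre of the top of the orange sprung cap, 180 mm above the table when up; cap 40 mm across, 26 mm high, on a fixed aluminium canister 66 mm across
- cap_orange (a joint): how far the orange cap is pressed, m: 0 = up, 0.010 = all the way down; takes about 6 N and springs back
- cap_blue_top (a point): centre of the top of the blue cap on the other, otherwise equal canister, 180 mm above the table
- cap_blue (a joint): how far the blue cap is pressed, m
- tin: loose closed tin, 56 mm across, 50 mm high, standing on the station board; origin at the centre of its underside
- glue: loose white glue bottle with a red cap, 60 mm across, 170 mm high, on the table left of the station; origin at the centre of its underside
- brush: loose brush, 200 mm long, lying on the table left of the station; origin at mid underside, x along its length
- boards: two pine strips joined together, 310 x 76 x 40 mm, lying loose on the table right of the station; origin at the centre of the underside, x along their length

How it is judged:
By the outcome, as a careful person would: the job done as asked, in the order asked, and still so for the second after the job is handed in, with the robot touching nothing.
It also fails if it takes over 38 s, if anything falls off the work surface, if the arm or the gripper's body presses on something with over 40 N, if the wrist force passes 120 N, or if a joint passes its speed limit or range.

## Working session

There is one attempt and no reset: what is moved stays moved. The work goes in short steps, Python scripts to look and compute and a shell command to move; the robot and the scene stay as the last step left them, time stands still between calls to the robot, and variables do not carry over. Pictures are saved under pics/ and viewed, at most 10 in all, crops included, and the job is handed in when it is done.

```bash
mkdir -p pics; ls; python3 - <<'E'
from bench import bot, imaging
import cv2, numpy as np, pickle
s=bot.state(); print(s['time'],s['tool_pos'],np.round(s['tool_rot'],3).tolist(),s['width'],s['contact_force'])
d={}
for n in("scene","top"):
    i=imaging.get_image(n); d[n]=i
    cv2.imwrite(f"pics/{n}0.png",i["frame"][:,:,::-1]); print(n,i["fx"],i["fy"],i["cx"],i["cy"],np.round(i["T"],3).tolist())
pickle.dump(d,open("d0.pkl","wb"))
E
```

```text
pics
0.0 [0.21760479 0.58547782 0.20482816] [[-0.937, 0.348, -0.0], [0.348, 0.937, -0.001], [-0.0, -0.001, -1.0]] 0.09382850432674054 [-0.93784392  0.06545236  0.58973174]
scene 502.7904294096514 502.7904294096514 315.1584893179037 191.15470523209387 [[0.338, 0.742, -0.579, 1.311], [0.941, -0.264, 0.211, -0.315], [0.004, -0.616, -0.788, 1.225], [0.0, 0.0, 0.0, 1.0]]
top 467.62084318958733 467.62084318958733 323.07132259590315 204.38576334929232 [[-0.012, -0.987, 0.162, 0.284], [-1.0, 0.012, 0.002, 0.014], [-0.004, -0.162, -0.987, 1.496], [0.0, 0.0, 0.0, 1.0]]
```

View pics/scene0.png

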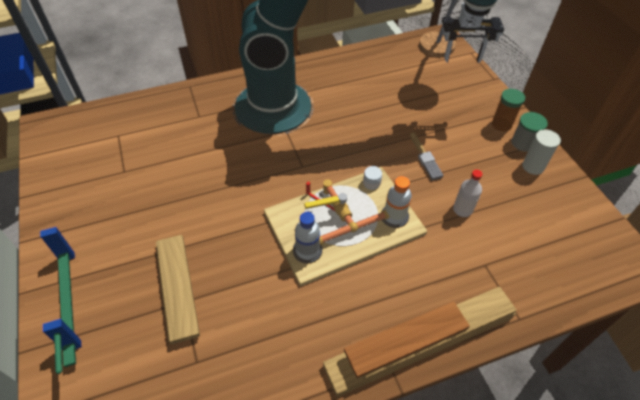

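View pics/top0.png

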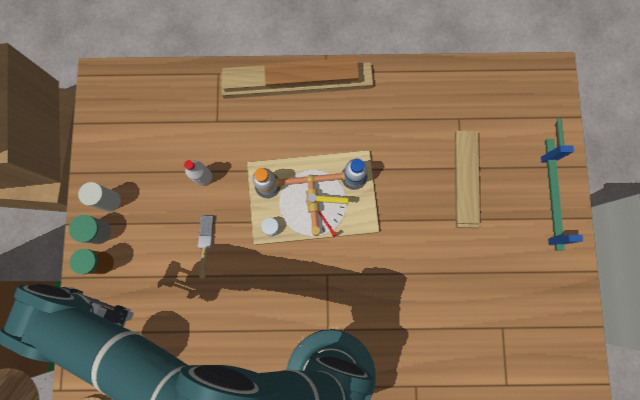

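The scene picture shows orange at (402,184), blue at (307,220), the yellow lever at (322,202) and the red pointer at (308,188). In the top view orange is at (262,175), blue at (357,166), the lever runs (312,198)→(348,200), and the pointer tip is near (335,235).

```bash
cat > h.py <<'E'
import numpy as np, cv2
def ray(i,u,v):
    T=np.array(i["T"]); d=T[:3,:3]@[(u-i["cx"])/i["fx"],(v-i["cy"])/i["fy"],1]; return T[:3,3],d/np.linalg.norm(d)
def tri(rs):
    A=sum(np.eye(3)-np.outer(d,d) for o,d in rs); b=sum((np.eye(3)-np.outer(d,d))@o for o,d in rs)
    p=np.linalg.solve(A,b); return p,[np.linalg.norm(np.cross(p-o,d)) for o,d in rs]
def atz(i,u,v,z):
    o,d=ray(i,u,v); return o+d*(z-o[2])/d[2]
def blobs(i,lo,hi,box,amin=4):
    h=cv2.cvtColor(i["frame"],cv2.COLOR_RGB2HSV); m=cv2.inRange(h,lo,hi)
    k=np.zeros_like(m); x0,y0,x1,y1=box; k[y0:y1,x0:x1]=255; m&=k
    n,l,st,c=cv2.connectedComponentsWithStats(m)
    return [(st[j].tolist(),c[j].round(1).tolist(),np.argwhere(l==j)[:,::-1]) for j in range(1,n) if st[j][4]>=amin]
E
python3 - <<'E'
import pickle; from h import *
d=pickle.load(open("d0.pkl","rb"))
box={"scene":(260,160,430,285),"top":(240,140,390,250)}
for n in d:
    for c,lo,hi in(("orange",(8,200,150),(16,255,255)),("blue",(105,150,60),(125,255,255)),("yellow",(22,180,120),(32,255,255)),("red",(0,170,90),(4,255,255)),("red2",(174,170,90),(180,255,255))):
        for b in blobs(d[n],lo,hi,box[n],6): print(n,c,b[0],b[1])
t=d["top"]["frame"][140:250,240:390]; s=d["scene"]["frame"][160:285,260:430]
cv2.imwrite("pics/c0.png",np.vstack([cv2.resize(t,(450,330),interpolation=2)[:,:,::-1],cv2.resize(s,(450,270),interpolation=2)[:,:,::-1]]))
E
```

```text
scene blue [301, 213, 12, 11, 110] [306.6, 218.1]
scene yellow [306, 200, 23, 6, 38] [316.4, 202.9]
scene red [307, 182, 8, 16, 23] [308.7, 189.3]
top blue [351, 159, 13, 13, 139] [356.8, 165.2]
top yellow [317, 196, 31, 7, 65] [333.2, 197.9]
top red [319, 212, 18, 25, 57] [327.9, 225.3]
```

View pics/c0.png

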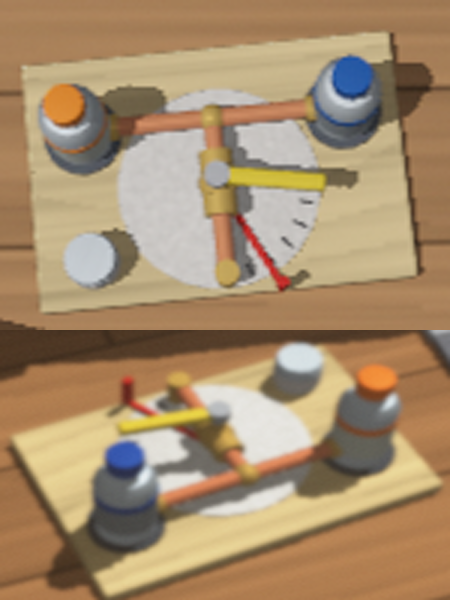

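The crop (x3, top view) shows the hub at (217,174), lever tip (325,181), pointer end (283,283), orange cap (65,103) and blue cap (353,75). It's the same layout in the scene view. Triangulating.

```bash
python3 - <<'E'
import pickle; from h import *
d=pickle.load(open("d0.pkl","rb")); T,S=d["top"],d["scene"]
f=lambda x,y:(240+x/3,140+y/3)
g=lambda x,y:(260+x/2.647,160+(y-330)/2.16)
P={}
for n,a,b,z in(("orange",(65,101),(376,376),.18),("blue",(353,74),(124,450),.18),("hub",(217,174),(218,409),.11),("tip",(324,181),(120,428),.10),("ptr",(283,283),(127,381),.072)):
    p,e=tri([ray(T,*f(*a)),ray(S,*g(*b))]); q=atz(T,*f(*a),z); q2=atz(S,*g(*b),z); P[n]=q; print(n,p.round(4),np.round(e,4),q.round(4),q2.round(4))
y=P["orange"]-P["blue"]; ang=np.arctan2(-y[0],y[1]); print("cap dist",np.linalg.norm(y),"yaw",np.degrees(ang))
R=np.array([[np.cos(ang),-np.sin(ang)],[np.sin(ang),np.cos(ang)]])
for n in("tip","ptr"):
    v=R.T@(P[n]-P["hub"])[:2]; print(n,v,np.linalg.norm(v),"angle",np.degrees(np.arctan2(-v[0],-v[1])), "world dir",np.degrees(np.arctan2(*(P[n]-P["hub"])[1::-1])))
E
```

```text
orange [0.5908 0.193  0.1829] [0.0011 0.0011] [0.5911 0.1923 0.18  ] [0.5891 0.1955 0.18  ]
blue [ 0.613  -0.0839  0.1855] [0.0008 0.0008] [ 0.6142 -0.085   0.18  ] [ 0.6096 -0.0819  0.18  ]
hub [0.5314 0.0493 0.1057] [0.0006 0.0006] [0.5305 0.0486 0.11  ] [0.5346 0.0485 0.11  ]
tip [ 0.5235 -0.0581  0.1029] [0.0009 0.0009] [ 0.5237 -0.0591  0.1   ] [ 0.5218 -0.0566  0.1   ]
ptr [ 0.4246 -0.016   0.066 ] [0.0008 0.0008] [ 0.4237 -0.0167  0.072 ] [ 0.4295 -0.0168  0.072 ]
cap dist 0.27831813573296166 yaw 4.762580510971223
tip [-0.01566957 -0.10676314] 0.10790691831596683 angle 8.349659172345918 world dir -93.58707866137469
ptr [-0.11177508 -0.05620535] 0.12511079390968424 angle 63.304769788781364 world dir -148.54218927781017
```

```bash
cat >> h.py <<'E'
from scipy.spatial.transform import Rotation as Ro
def simrows(p,R,rows):
    p=np.array(p);R=np.array(R)
    for dp,t in rows:
        p=p+R@np.array(dp)/100; R=R@Ro.from_rotvec(np.radians(t)).as_matrix()
    return p,R
def shift(p,R,goal,turn,n):
    "constant per-row dp (cm) for n rows with per-row z turn turn/n reaching goal"
    p=np.array(p);R=np.array(R);M=np.zeros((3,3));Q=R
    for k in range(n): M+=Q; Q=Q@Ro.from_rotvec([0,0,np.radians(turn/n)]).as_matrix()
    return np.linalg.solve(M,np.array(goal)-p)*100
E
python3 - <<'E'
from h import *; from bench import bot
s=bot.state(); print(shift(s['tool_pos'],s['tool_rot'],[.527,-.016,.225],73.6,16))
E
```

```text
[-4.48892955 -0.6229272  -0.12215257]
```

```bash
python3 -m creep '[{"dp":[-4.49,-0.62,-0.25],"turn":[0,0,4.6]},{"dp":[-4.49,-0.62,-0.25],"turn":[0,0,4.6]},{"dp":[-4.49,-0.62,-0.25],"turn":[0,0,4.6]},{"dp":[-4.49,-0.62,-0.25],"turn":[0,0,4.6]},{"dp":[-4.49,-0.62,-0.25],"turn":[0,0,4.6]},{"dp":[-4.49,-0.62,-0.25],"turn":[0,0,4.6]},{"dp":[-4.49,-0.62,-0.25],"turn":[0,0,4.6]},{"dp":[-4.49,-0.62,-0.25],"turn":[0,0,4.6]}]' 0.48 20
python3 -m creep '[{"dp":[-4.49,-0.62,0],"turn":[0,0,4.6]},{"dp":[-4.49,-0.62,0],"turn":[0,0,4.6]},{"dp":[-4.49,-0.62,0],"turn":[0,0,4.6]},{"dp":[-4.49,-0.62,0],"turn":[0,0,4.6]},{"dp":[-4.49,-0.62,0],"turn":[0,0,4.6]},{"dp":[-4.49,-0.62,0],"turn":[0,0,4.6]},{"dp":[-4.49,-0.62,0],"turn":[0,0,4.6]},{"dp":[-4.49,-0.62,0],"turn":[0,0,4.6]}]'
python3 - <<'E'
from bench import bot, imaging
import cv2, numpy as np, pickle
s=bot.state(); i=imaging.get_image("wrist"); 
i["T"]=np.block([[np.array(s['tool_rot']),np.array(s['tool_pos'])[:,None]],[np.zeros((1,3)),np.ones((1,1))]])@np.array(i["mount"])
pickle.dump({"wrist":i,"s":s},open("d1.pkl","wb")); cv2.imwrite("pics/w1.png",i["frame"][:,:,::-1])
print(s['time'],s['tool_pos'],np.round(s['tool_rot'],3).tolist(),s['width'],np.abs(s['joint_vel']).max(),np.round(i["mount"],3).tolist())
E
```

```text
time: 1.1
tool_pos: [0.4733, 0.3352, 0.2253]
tool_rot: [[-0.54, 0.842, -0.0], [0.842, 0.54, -0.0], [-0.0, -0.0, -1.0]]
contact_force: [1.1, -0.1, -0.5]
width: 0.0451
grasp_force: 0.0
time: 2.1
tool_pos: [0.5272, -0.0171, 0.2253]
tool_rot: [[0.072, 0.997, -0.0], [0.997, -0.072, -0.0], [-0.0, -0.0, -1.0]]
contact_force: [1.3, -0.1, -0.1]
width: 0.045
grasp_force: 0.0
2.1 [ 0.52716056 -0.01709372  0.22530356] [[0.072, 0.997, -0.0], [0.997, -0.072, -0.0], [-0.0, -0.0, -1.0]] 0.04499832331496742 0.39699519394947286 [[-0.001, -0.966, -0.257, 0.074], [1.0, -0.001, -0.001, 0.0], [0.0, -0.257, 0.966, -0.179], [0.0, 0.0, 0.0, 1.0]]
```

View pics/w1.png

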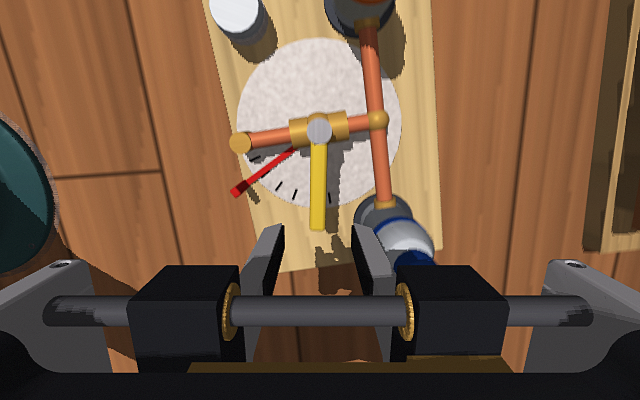

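Wrist view: hub at (319,131), lever end (317,229) between the fingers, pointer upright near (236,191); blue cap right-below at (412,255).

```bash
python3 - <<'E'
import pickle; from h import *
w=pickle.load(open("d1.pkl","rb"))["wrist"]; d=pickle.load(open("d0.pkl","rb")); T=d["top"]
for c,lo,hi in(("yellow",(22,180,100),(32,255,255)),("red",(0,170,70),(6,255,255))):
    for b in blobs(w,lo,hi,(220,110,420,240),30):
        q=b[2]; print(c,b[0],b[1],"line",np.round(cv2.fitLine(q.astype(np.float32),2,0,.01,.01).ravel(),3)); 
        if c=="red": print(q[np.argsort(q[:,0])][:40:4].tolist(), np.unique(w["frame"][q[:,1],q[:,0]]//40,axis=0,return_counts=True)[1])
        else:
            L=np.array([atz(w,x,y,.107)[:2] for x,y in q]); v=cv2.fitLine(L.astype(np.float32),2,0,.001,.001).ravel(); print(v, L.min(0),L.max(0))
for n,uw,ut,z in(("hub",(319,131),(312.33,198),.11),("tip",(317,229),(348,200.3),.107),("ptr",(236,191),(334.3,234.3),.072)):
    p,e=tri([ray(w,*uw),ray(T,*ut)]); print(n,p.round(4),np.round(e,4),atz(w,*uw,z).round(4))
I=cv2.resize(w["frame"][110:240,220:350],(780,600),interpolation=2); cv2.imwrite("pics/w1c.png",I[:600,:,::-1])
E
```

```text
yellow [310, 143, 17, 87, 1348] [317.7, 186.2] line [ 1.90000e-02 -1.00000e+00  3.17688e+02  1.86235e+02]
[ 0.09170939  0.99578583  0.52778983 -0.01071377] [ 0.51579705 -0.05932698] [0.53973365 0.03600447]
red [230, 146, 66, 52, 467] [260.0, 172.8] line [  0.803  -0.596 259.981 172.803]
[[230, 191], [231, 191], [232, 188], [232, 193], [233, 192], [233, 191], [234, 187], [234, 194], [234, 195], [235, 189]] [ 52  45  19   6   4 125  11  20 171   3  11]
hub [0.5331 0.048  0.0967] [0.001 0.001] [0.5334 0.0474 0.11  ]
tip [ 0.5231 -0.059   0.1059] [0.0004 0.0004] [ 0.5235 -0.0588  0.107 ]
ptr [ 0.4253 -0.0178  0.0622] [0.0011 0.0011] [ 0.4287 -0.0166  0.072 ]
```

View pics/w1c.png

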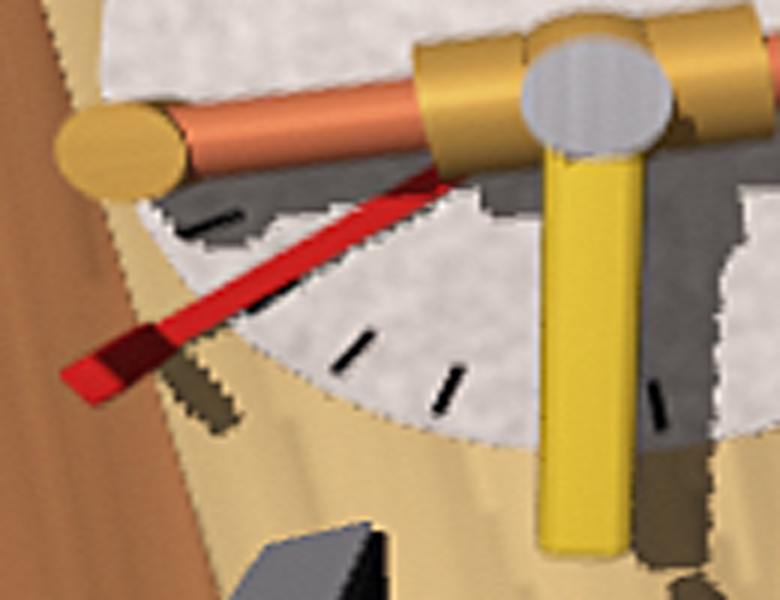

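```bash
python3 -m creep '[{"dp":[0,0,2.3],"turn":[0,0,1.2]},{"dp":[0,0,2.3],"turn":[0,0,0]},{"dp":[0,0,2.3],"turn":[0,0,0]},{"dp":[0,0,2.3],"turn":[0,0,0]},{"dp":[0,0,2.3],"turn":[0,0,0]},{"dp":[0,0,1.5],"turn":[0,0,0]},{"dp":[0,0,1],"turn":[0,0,0]},{"dp":[0,0,0],"turn":[0,0,0]}]'
python3 -m creep '[{"dp":[0,0,0],"turn":[0,0,0]},{"dp":[0,0,0],"turn":[0,0,0]},{"dp":[0,0,0],"turn":[0,0,0]},{"dp":[0,0,0],"turn":[0,0,0]},{"dp":[0,0,0],"turn":[0,0,0]},{"dp":[0,0,0],"turn":[0,0,0]},{"dp":[0,0,0],"turn":[0,0,0]},{"dp":[0,0,0],"turn":[0,0,0]}]' 0.1 20
python3 - <<'E'
from h import *; from bench import bot
s=bot.state(); p=s['tool_pos'];R=s['tool_rot']
hub=np.array([.533,.048,0]); r=np.linalg.norm((p-hub)[:2]); a=np.degrees(np.arctan2(*(p-hub)[1::-1])); print(r,a,np.degrees(np.arctan2(R[1,1],R[0,1])))
b=np.radians(a-48); g=hub+[r*np.cos(b),r*np.sin(b),p[2]]
print(shift(p,R,g,48,16))
E
```

```text
time: 3.15
tool_pos: [0.5273, -0.0156, 0.0852]
tool_rot: [[0.09, 0.996, -0.001], [0.996, -0.09, -0.0], [-0.0, -0.001, -1.0]]
contact_force: [0.5, -0.3, 0.8]
width: 0.0452
grasp_force: 0.0
time: 4.15
tool_pos: [0.5277, -0.0156, 0.0857]
tool_rot: [[0.09, 0.996, 0.0], [0.996, -0.09, 0.0], [0.0, 0.0, -1.0]]
contact_force: [-1.7, 0.6, 5.7]
width: 0.018
grasp_force: 20.0
0.06379035415897959 -94.76450981153002 -5.180756280938613
[ 6.31665830e-03 -3.33907601e-01 -1.06871226e-04]
```

```bash
python3 -m creep '[{"dp":[0,-0.334,0],"turn":[0,0,3]},{"dp":[0.01,-0.334,0],"turn":[0,0,3]},{"dp":[0.01,-0.334,0],"turn":[0,0,3]},{"dp":[0,-0.334,0],"turn":[0,0,3]},{"dp":[0.01,-0.334,0],"turn":[0,0,3]},{"dp":[0.01,-0.334,0],"turn":[0,0,3]},{"dp":[0.01,-0.334,0],"turn":[0,0,3]},{"dp":[0,-0.334,0],"turn":[0,0,3]}]'
python3 -m creep '[{"dp":[0,-0.334,0],"turn":[0,0,3]},{"dp":[0.01,-0.334,0],"turn":[0,0,3]},{"dp":[0.01,-0.334,0],"turn":[0,0,3]},{"dp":[0,-0.334,0],"turn":[0,0,3]},{"dp":[0.01,-0.334,0],"turn":[0,0,3]},{"dp":[0.01,-0.334,0],"turn":[0,0,3]},{"dp":[0.01,-0.334,0],"turn":[0,0,3]},{"dp":[0,-0.334,0],"turn":[0,0,3]}]'
cat > look.py <<'E'
import sys
from bench import bot, imaging
import cv2, numpy as np, pickle
s=bot.state(); i=imaging.get_image("wrist"); n=sys.argv[1]
i["T"]=np.block([[np.array(s['tool_rot']),np.array(s['tool_pos'])[:,None]],[np.zeros((1,3)),np.ones((1,1))]])@np.array(i["mount"])
pickle.dump({"wrist":i,"s":s,"top":imaging.get_image("top")},open(n+".pkl","wb")); cv2.imwrite(f"pics/{n}.png",i["frame"][:,:,::-1])
E
python3 look.py w2
```

```text
time: 5.15
tool_pos: [0.5023, -0.0079, 0.0857]
tool_rot: [[0.489, 0.872, 0.001], [0.872, -0.489, -0.0], [0.0, 0.0, -1.0]]
contact_force: [-0.8, 1.1, 5.5]
width: 0.0178
grasp_force: 20.1
time: 6.15
tool_pos: [0.4818, 0.0094, 0.0857]
tool_rot: [[0.801, 0.598, -0.0], [0.598, -0.801, 0.0], [-0.0, -0.0, -1.0]]
contact_force: [-2.4, 0.1, 8.7]
width: 0.0176
grasp_force: 20.2
```

View pics/w2.png

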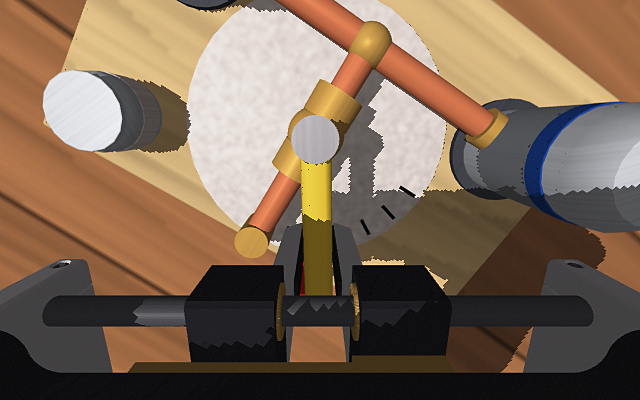

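The lever is held between the fingers, hub at (315,139), pointer just hidden behind the left finger at (300,275): about 5° remains.

```bash
python3 -m creep '[{"dp":[0,-0.145,0],"turn":[0,0,1.3]},{"dp":[0,-0.145,0],"turn":[0,0,1.3]},{"dp":[0,-0.145,0],"turn":[0,0,1.3]},{"dp":[0,-0.145,0],"turn":[0,0,1.3]},{"dp":[0,0,0],"turn":[0,0,0]},{"dp":[0,0,0],"turn":[0,0,0]},{"dp":[0,0,0],"turn":[0,0,0]},{"dp":[0,0,0],"turn":[0,0,0]}]'
python3 -m creep '[{"dp":[0,0,0],"turn":[0,0,0]},{"dp":[0,0,0],"turn":[0,0,0]},{"dp":[0,0,0],"turn":[0,0,0]},{"dp":[0,0,0],"turn":[0,0,0]},{"dp":[0,0,-2],"turn":[0,0,0]},{"dp":[0,0,-4],"turn":[0,0,0]},{"dp":[0,0,-5],"turn":[0,0,0]},{"dp":[0,0,-5],"turn":[0,0,0]}]' 0.45
python3 look.py w3; python3 - <<'E'
import pickle,cv2
w=pickle.load(open("w3.pkl","rb"))["wrist"]["frame"]
cv2.imwrite("pics/w3c.png",cv2.resize(w[100:260,230:390],(600,600),interpolation=2)[:,:,::-1])
E
```

```text
time: 7.25
tool_pos: [0.4784, 0.0143, 0.0856]
tool_rot: [[0.851, 0.525, -0.001], [0.525, -0.851, 0.0], [-0.0, -0.001, -1.0]]
contact_force: [-5.8, 1.4, 11.3]
width: 0.0178
grasp_force: 20.2
time: 8.25
tool_pos: [0.4784, 0.0139, 0.247]
tool_rot: [[0.852, 0.524, -0.0], [0.524, -0.852, -0.0], [-0.0, 0.0, -1.0]]
contact_force: [0.7, 0.9, 0.2]
width: 0.0423
grasp_force: 0.0
```

View pics/w3c.png

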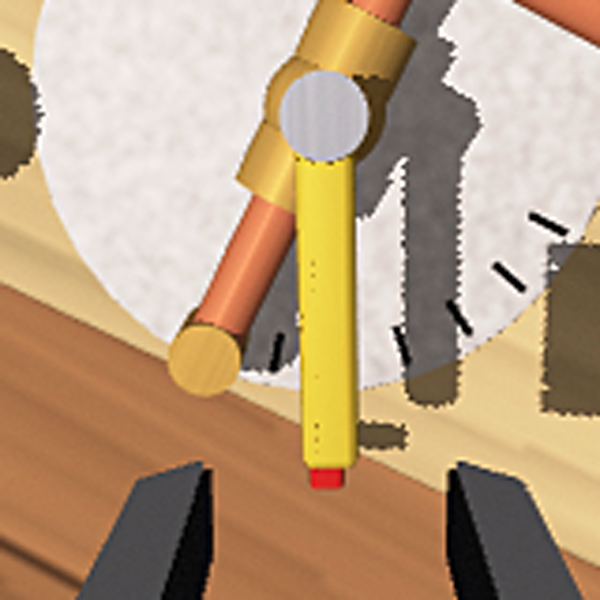

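Crop (x3.75): hub (324,115), lever end (330,463), red upright top at (326,478), nearly aligned. Computing the residual.

```bash
cat > al.py <<'E'
import pickle,sys; from h import *
n=sys.argv[1]; d=pickle.load(open(n+".pkl","rb")); w=d["wrist"]
def fit(lo,hi,z,nm):
    b=max(blobs(w,lo,hi,(230,100,390,260),10),key=lambda b:b[0][4])
    L=np.array([atz(w,x,y,z)[:2] for x,y in b[2]]).astype(np.float32); return b,L
by,Ly=fit((22,170,60),(32,255,255),.107,"y"); br,Lr=fit((0,150,60),(8,255,255),.072,"r")
v=cv2.fitLine(Ly,2,0,.001,.001).ravel(); vd=v[:2]*np.sign(-v[0]); c=v[2:]; rc=(Lr.min(0)+Lr.max(0))/2; rc=Lr.mean(0)
print(by[:2],br[:2]); print("lever az",np.degrees(np.arctan2(*vd[::-1])),"px",Ly.min(0),Ly.max(0))
nrm=np.array([-vd[1],vd[0]]); print("red offset from lever line (mm, + = ccw)",1000*nrm@(rc-c),"r along",rc)
gu=float(sys.argv[2]);gv=float(sys.argv[3]); h=atz(w,gu,gv,.11)[:2]; print("hub",h,"off line mm",1000*nrm@(h-c),"lever angle hub->mid",np.degrees(np.arctan2(*(c-h)[::-1])),"ptr",np.degrees(np.arctan2(*(rc-h)[::-1])), np.linalg.norm(rc-h))
E
python3 al.py w3 $(python3 -c "print(230+324.5/3.75-.4,100+115/3.75-.4)")
```

```text
([309, 141, 17, 84, 1220], [316.8, 182.3]) ([294, 156, 15, 25, 93], [302.4, 168.6])
lever az -147.3479 px [ 0.43929562 -0.01484168] [0.5277522  0.04931101]
red offset from lever line (mm, + = ccw) -18.06268 r along [0.48355135 0.03847488]
hub [0.53371074 0.04865062] off line mm 0.43255755244363286 lever angle hub->mid -147.76966531609324 ptr -168.5321375138608 0.05118115135708688
```

```bash
sed -i 's/(0,150,60),(8,255,255),.072,"r"/(0,190,120),(4,255,255),.072,"r"/' al.py; python3 al.py w3 316.1 130.3; python3 - <<'E'
from h import *; import pickle
w=pickle.load(open("w3.pkl","rb"))["wrist"]
b=lambda x,y:(230+(x+.5)/3.75-.5,100+(y+.5)/3.75-.5)
h=atz(w,*b(324.5,115),.11)
# lever edges hand-read: near hub 297..354 at y=160 ; near end 304..356 at y=460
for n,q,z in(("near",(325.5,165),.107),("end",(330,460),.107),("ptr",(326.5,478),.072)):
    p=atz(w,*b(*q),z); e=p-h; print(n,p,np.degrees(np.arctan2(e[1],e[0])),np.linalg.norm(e[:2]))
a=atz(w,*b(325.5,165),.107);c=atz(w,*b(330,460),.107);print(np.degrees(np.arctan2(*(c-a)[1::-1])))
E
```

```text
([309, 141, 17, 84, 1220], [316.8, 182.3]) ([313, 225, 8, 5, 31], [316.7, 227.3])
lever az -147.3479 px [ 0.43929562 -0.01484168] [0.5277522  0.04931101]
red offset from lever line (mm, + = ccw) -1.6531792 r along [ 0.426143  -0.0178025]
hub [0.53366186 0.04866306] off line mm 0.39570836108320157 lever angle hub->mid -147.73396259408594 ptr -148.27664619223722 0.12640402746047708
near [0.52151679 0.04081729 0.107     ] -147.423591881592 0.014457361818148324
end [ 0.44355884 -0.00857944  0.107     ] -147.6109528817874 0.10674745742793827
ptr [ 0.4263509  -0.01770962  0.072     ] -148.2956855465971 0.12617810056514467
-147.6403031432568
```

Lever is within about 0.7° of the pointer, so it stays. Now over the orange cap with closed fingers.

```bash
python3 -m creep '[{"dp":[2.37,-1.165,0],"turn":[0,0,0]},{"dp":[2.37,-1.165,0],"turn":[0,0,0]},{"dp":[2.37,-1.165,0],"turn":[0,0,0]},{"dp":[2.37,-1.165,0],"turn":[0,0,0]},{"dp":[2.37,-1.165,0],"turn":[0,0,0]},{"dp":[2.37,-1.165,0],"turn":[0,0,0]},{"dp":[2.37,-1.165,0],"turn":[0,0,0]},{"dp":[2.37,-1.165,0],"turn":[0,0,0]}]' 0 20
python3 -m creep '[{"dp":[0,0,1],"turn":[0,0,0]},{"dp":[0,0,1],"turn":[0,0,0]},{"dp":[0,0,1],"turn":[0,0,0]},{"dp":[0,0,1],"turn":[0,0,0]},{"dp":[0,0,0.5],"turn":[0,0,0]},{"dp":[0,0,0],"turn":[0,0,0]},{"dp":[0,0,0],"turn":[0,0,0]},{"dp":[0,0,0],"turn":[0,0,0]}]'
python3 look.py w4; python3 - <<'E'
import pickle,cv2,numpy as np; from h import *
d=pickle.load(open("w4.pkl","rb")); t=d["top"]
print(d["s"]["tool_pos"])
for n,bx in(("wrist",(150,100,500,330)),("top",(240,140,390,250))):
    for b in blobs(d[n],(8,190,120),(17,255,255),bx,15): print(n,b[:2],atz(d[n],*b[1],.17))
cv2.imwrite("pics/w4c.png",np.hstack([cv2.resize(d["wrist"]["frame"],(480,300))[:,:,::-1],cv2.resize(t["frame"][150:250,240:340],(300,300),interpolation=2)[:,:,::-1]]))
E
```

```text
time: 9.35
tool_pos: [0.5916, 0.1936, 0.2448]
tool_rot: [[0.852, 0.524, -0.001], [0.524, -0.852, -0.0], [-0.001, -0.0, -1.0]]
contact_force: [0.7, -0.3, 0.4]
width: 0.0006
grasp_force: 0.0
time: 10.35
tool_pos: [0.5914, 0.1929, 0.2008]
tool_rot: [[0.852, 0.524, 0.0], [0.524, -0.852, 0.0], [0.0, 0.0, -1.0]]
contact_force: [0.1, 0.5, 0.7]
width: 0.0006
grasp_force: 0.0
[0.59144347 0.19291555 0.20078474]
wrist ([285, 165, 44, 19, 74], [304.8, 169.8]) [0.62063127 0.22107616 0.17      ]
wrist ([330, 169, 16, 15, 23], [337.9, 175.2]) [0.63010819 0.19783693 0.17      ]
wrist ([289, 195, 51, 43, 1131], [313.0, 214.5]) [0.59388161 0.19764298 0.17      ]
```

View pics/w4c.png

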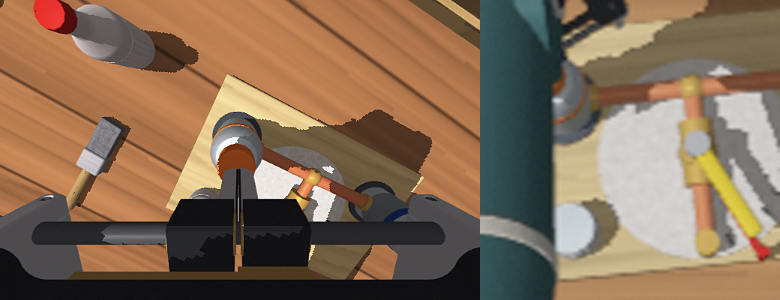

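The wrist view shows the closed fingers centred over the orange cap (full-resolution column ≈314). The top view shows the lever in line with the red tip. Pressing now.

```bash
python3 -m creep '[{"dp":[0,0,1],"turn":[0,0,0]},{"dp":[0,0,0.8],"turn":[0,0,0]},{"dp":[0,0,0.4],"turn":[0,0,0]},{"dp":[0,0,0.4],"turn":[0,0,0]},{"dp":[0,0,0.3],"turn":[0,0,0]},{"dp":[0,0,0.3],"turn":[0,0,0]},{"dp":[0,0,0],"turn":[0,0,0]},{"dp":[0,0,0],"turn":[0,0,0]}]'
```

```text
time: 11.45
tool_pos: [0.5914, 0.1929, 0.17]
tool_rot: [[0.852, 0.524, 0.0], [0.524, -0.852, 0.001], [0.001, -0.001, -1.0]]
contact_force: [-12.6, -1.4, 26.3]
width: 0.0001
grasp_force: 13.0
```

It bottomed out at z = 0.170 with 26 N. Release and check.

```bash
python3 -m creep '[{"dp":[0,0,0],"turn":[0,0,0]},{"dp":[0,0,-1],"turn":[0,0,0]},{"dp":[0,0,-2],"turn":[0,0,0]},{"dp":[0,0,-4],"turn":[0,0,0]},{"dp":[0,0,-4],"turn":[0,0,0]},{"dp":[-3,0,-1],"turn":[0,0,0]},{"dp":[-5,0,0],"turn":[0,0,0]},{"dp":[-5,0,0],"turn":[0,0,0]}]'
python3 -m creep '[{"dp":[-4,0,0],"turn":[0,0,0]},{"dp":[-2,0,0],"turn":[0,0,0]},{"dp":[0,0,0],"turn":[0,0,0]},{"dp":[0,0,0],"turn":[0,0,0]},{"dp":[0,0,0],"turn":[0,0,0]},{"dp":[0,0,0],"turn":[0,0,0]},{"dp":[0,0,0],"turn":[0,0,0]},{"dp":[0,0,0],"turn":[0,0,0]}]'
python3 look.py w5; python3 - <<'E'
import cv2,numpy as np; from bench import imaging
s=imaging.get_image("scene")["frame"]; cv2.imwrite("pics/w5c.png",np.hstack([cv2.resize(cv2.imread("pics/w5.png"),(480,300)),cv2.resize(s[160:285,260:430],(320,300),interpolation=2)[:,:,::-1]]))
E
```

```text
time: 12.45
tool_pos: [0.4798, 0.1237, 0.289]
tool_rot: [[0.852, 0.524, 0.001], [0.524, -0.852, -0.0], [0.001, 0.0, -1.0]]
contact_force: [0.7, -0.8, 0.4]
width: 0.0003
grasp_force: 0.0
time: 13.45
tool_pos: [0.4296, 0.0933, 0.2884]
tool_rot: [[0.852, 0.524, -0.0], [0.524, -0.852, -0.0], [-0.0, 0.0, -1.0]]
contact_force: [-0.1, -0.3, 0.6]
width: 0.0009
grasp_force: 0.0
```

View pics/w5c.png

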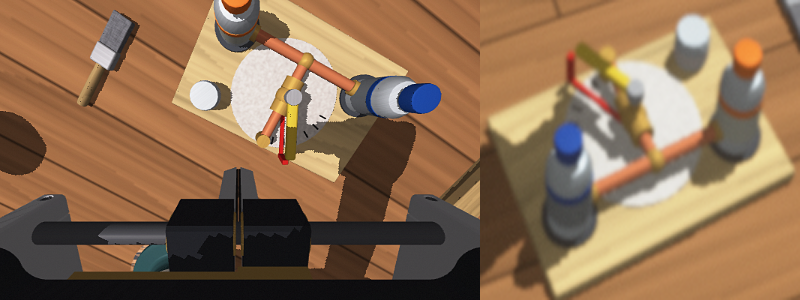

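The last picture shows the lever above the pointer, with only parallax between them. The orange cap is back up, and the blue cap, tin and brush are undisturbed.

```bash
python3 -c "
from bench import close_job; print(close_job())"
```

```text
the job is handed in; nothing more can be done
None
```

The job is handed in at about 13.5 s: I turned the lever to within about 0.7° of the red pointer, then pressed the orange cap to its stop (26 N at 0.170 m) and released it; the last picture showed the blue cap up and the pointer, tin and brush looking undisturbed, but I did not re-check the glue bottle or boards.

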